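# Find the tin that rattles and hold it out

### The arm

A 7-joint arm with a two-finger parallel gripper is mounted at the origin on the work surface. World frame = base frame: x ahead of the robot, y to its left, z up, the work surface at z = 0. Lengths are in mm, angles in rad, forces in N, time in s.
With the tool pointing down it reaches from about 400 to 875 mm from the base axis. Payload 4.4 kg.
Tool frame: the origin (TCP) lies midway between the tips of the shut fingers; the grasp point (between the pads) lies ctrl.grip_depth behind it (ctrl.grip_depth is the distance from the TCP to the grasp point, in mm); z points along the fingers, y is the line along which they close (so a half turn about z gives the same grasp; the last joint's range is limited). The gripper opens to 85 mm and grips with 20 to 120 N. Pads are 22 mm wide; open, the fingers measure 114 mm over their backs; the gripper's body (76 mm by 85 mm) begins 54 mm behind the grasp point. The pads swing forward as they close: fully open they stand 13 mm farther back than shut.
Start: joints at [-1.234, 0.628, 0.038, 1.517, -0.027, 0.996, -0.02], TCP at [254.775, 598.003, 231.313] pointing down, gripper open.
Joint ranges: [-3.06, 3.06], [-0.37, 2.12], [-1.25, 1.32], [0.18, 2.47], [-1.1, 4.24], [0.23, 1.98], [-2.94, 2.94]. Speed limits (rad/s): [2.57, 2.57, 3.14, 3.14, 3.14, 3.14, 3.14].

### API

Orientations are given as [roll, pitch, yaw] about the fixed x, y, z axes, in that order (R = Rz(yaw) Ry(pitch) Rx(roll)).
In Python, from cell import ctrl gives the robot as it stands.
- The arm moves only by the tool carry_out, never from a script. Its argument "deltas" is one flat list of numbers, 7 for each row, row after row: the turn, a rotation vector about the tool's x, y, z in degrees, then the shift along the tool's x, y, z in m, then the closure, from -1 (fully open) to 1 (shut). In form: [wx, wy, wz, dx, dy, dz, claw, wx, wy, wz, dx, dy, dz, claw, ...]. A call has 1 to 12 rows; each row shifts and turns the commanded pose from where the row before left it, along the tool's axes as they then stand; what a row does not reach is not made up. A row lasts 1/8 s, in which the tool goes at most 62.5 mm and 10.7 degrees, less where a joint would pass 70% of its speed; a pose out of reach is approached as far as the arm can. A call with a gripper value outside its range is refused whole. The fingers move at their own pace and stop on an object; the grip force is fixed at half the most. Time passes only in rows, so rows that do not move let the fingers close. It gives the time, the measured TCP pose, the force, the opening and the grip force at its end, in the units of the state.
- ctrl.read_state(): the state, without advancing time (a new reading comes with each control period).
- ctrl.get_image(name): name is "scene" or "top" or "wrist"; returns the picture (384x512x3 uint8, red, green, blue); there is no depth.
- ctrl.calibration(name): a dict with "mtx" (3x3 intrinsics, pixels), "R" (3x3) and "t" (3): a world point X has camera coordinates R X + t. Camera axes: x right, y down, z forward; pixel columns grow to the right and rows downward; lengths in mm; the calibration is good to about 2 mm. A picture is of the moment at which its call begins: read the wrist's pose just before it. calibration takes no time and is no camera call; for the wrist camera it gives the pose at the moment of the call.
- ctrl.finish_job(): hands the job in; it is judged then, once.
The state is a dict: "clock": time; "qpos": joint angles; "qd": joint speeds; "tau": joint torques, N m; "eef_pos": TCP position; "tool_rot": TCP orientation; "force": force on the tool from outside, world axes, zero at the start; "torque": the same for the moment, N m; "width": finger opening in mm; "gripper_force": force on a finger pad.
Only numpy, scipy, OpenCV 4.12 (cv2) and the standard library are available. Lean on these libraries where they do the work, as an engineer would, in place of code of your own. Each camera call takes 0.05 s, during which the arm holds its last target. There are 200 camera calls.

### The job

The steel die for setting the paper bag's eyelets lies loose in one of the three sealed tins; the other two are packed tight and make no noise. Pick the tins up one after another and shake them until one rattles (shake the last one too, to be sure of it), set any silent one back down upright where it stood, and knock none of the other things about. Finish with the rattling tin in hand, held out still and level over the middle of the paper bag, about a hand's breadth (10 cm) above it, and stay like that: the job ends while holding, so do not put it down or let go.

Things in the scene. Friction and masses are not known exactly. Their poses are not given: they have to be found in the camera images.
- tin_a: one of three alike closed slip-lid tins of plain tinplate, paper seals over the seam: 100 mm long (x axis), 56 mm wide (y), 44 mm high, lid up (z); origin at the centre of its underside. Grip it across the 56 mm. 0.13 to 0.35 kg, the packing differs, so weight does not tell which is which. Any one of the three may be the rattling one
- tin_b: as tin_a. In the rattling tin one steel die (a round-ended slug 25 mm across, 36 long, 0.105 kg) is free to roll and slide about 55 mm along the tin, 15 across and 7 up; it knocks on the walls when the tin is shaken. In the silent ones nothing moves
- tin_c: as tin_a. The die slides easily: a quick 70 mm stroke along the tin's length that stops short sends it to the leading end, and a lengthwise tilt of 0.3 rad to the low end. It stays there while the tin is level and still, so its 1 N weight then bears about 28 mm to that side of the tin's middle; a silent tin's balance never shifts
- bag_mid (a point): the middle of the upper face of a brown paper bag lying flat on the far side of the table, 150 x 220 mm and 4 thick, with a printed pattern and two brass eyelets; fixed to the table. z up
- sponge: a block sponge, 85 x 55 x 28 mm, lying; leave it alone. Origin at the centre of its underside
- tape: a roll of paper tape lying flat, 84 mm outside, 68 inside, 24 high; leave it alone. Origin at the centre of its underside
- paint_pot: a small clear screw-cap paint pot, 42 mm across, 45 high, between two of the tins; leave it alone. Origin at the centre of its underside
- glue_stick: an upright glue stick, 31 mm across, 72 high, between two of the tins; leave it alone. Origin at the centre of its underside
- tube_a: a paint tube lying on the table, about 105 x 30 x 18 mm; leave it alone. Origin at the centre of its underside
- tube_b: another paint tube, like the first; leave it alone. Origin at the centre of its underside
- brush_jar: a glass jar 72 mm across and 75 mm high with brushes standing in it up to 210 mm; leave it alone. Origin at the centre of its underside

How it is judged:
By the outcome, as a careful person would: the job done as asked, in the order asked, and still so for the second after the job is handed in, while the arm keeps its last pose, push and grip.
It also fails if it takes over 72 s, if anything falls off the work surface, if the arm or the gripper's body presses on something with over 40 N, if the wrist force passes 120 N, or if a joint passes its speed limit or range.

## Working session

There is one attempt and no reset: what is moved stays moved. The work goes in short steps, Python scripts to look and compute and a tool call to move; the robot and the scene stay as the last step left them, time stands still between calls to the robot, and variables do not carry over. Pictures are saved under pics/ and viewed, at most 10 in all, crops included, and the job is handed in when it is done.

Besides the shell and the picture viewer there is one more tool, called after "Request:" as name(argument=value, ...) on one line, values as JSON. carry_out: Moves the arm, as the interface text tells. Its arguments: {"type":"object","properties":{"deltas":{"type":"array"}},"required":["deltas"]}

```bash
mkdir -p pics; python3 - <<'E'
from cell import ctrl
import cv2,numpy as np
print(ctrl.read_state(), ctrl.grip_depth)
for n in("scene","top"):
    im=ctrl.get_image(n); cv2.imwrite(f"pics/{n}0.png",im[:,:,::-1])
    c=ctrl.calibration(n); print(n,c, -c["R"].T@c["t"])
E
```

```text
{'clock': 0.0, 'qpos': array([-1.23377053,  0.62931744,  0.03844013,  1.5183689 , -0.02698351,
        0.9962867 , -0.02003903]), 'qd': array([-3.16400461e-04,  4.04667560e-04, -3.44881366e-05,  1.16311627e-04,
        1.28058333e-03, -9.22015098e-05, -1.30053477e-03]), 'tau': array([-4.31526132e-05, -5.63401330e+01,  1.22662313e+00, -1.93436676e+01,
        1.12285389e-02,  1.05787799e-02,  7.01857601e-06]), 'eef_pos': array([254.54677534, 597.4127554 , 230.40735217]), 'tool_rot': array([-3.13973057e+00,  3.58923411e-05,  2.73873829e+00]), 'force': array([-0.48134489,  0.09481849,  1.08522861]), 'torque': array([0.001994  , 0.010847  , 0.02846058]), 'gripper_force': 0.0, 'width': 85.05389750396897} 18.700000000000003
scene {'mtx': array([[492.87494198,   0.        , 265.68342005],
       [  0.        , 492.87494198, 186.88521146],
       [  0.        ,   0.        ,   1.        ]]), 'R': array([[ 0.49270111,  0.87019202, -0.00338564],
       [ 0.72542652, -0.41287781, -0.55071615],
       [-0.48062665,  0.26888242, -0.83468573]]), 't': array([-230.98914285, -353.09293897, 1727.91905472])} [1200.43554194 -409.38638481 1247.03334555]
top {'mtx': array([[376.82546356,   0.        , 256.36221357],
       [  0.        , 376.82546356, 191.58257151],
       [  0.        ,   0.        ,   1.        ]]), 'R': array([[ 0.02321389, -0.99939697,  0.02582281],
       [-0.99628579, -0.02526857, -0.08231718],
       [ 0.08292004, -0.023816  , -0.99627158]]), 't': array([ -22.92435263,  499.10779224, 1304.63118094])} [ 389.60609091   20.77230597 1341.44408669]
```

View pics/top0.png

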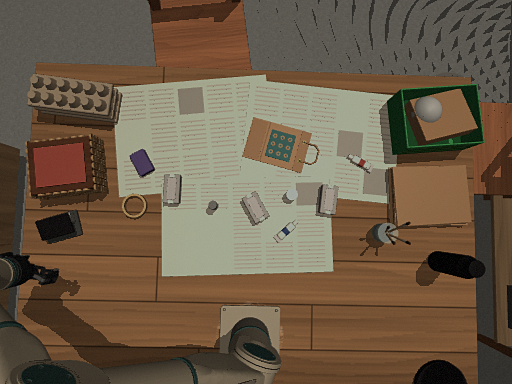

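View pics/scene0.png

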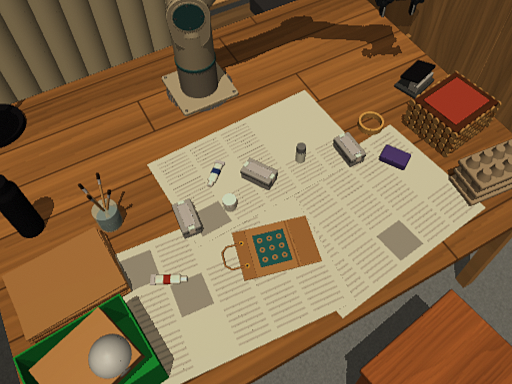

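The top view shows tins at about (172,190), (255,208) and (328,200), the glue stick at (212,207), the pot at (290,197) and the bag at (277,145). In the scene view the tins are at (348,148), (259,173) and (187,217), and the bag is at (275,248). I'll zoom in on the tins.

```bash
python3 - <<'E'
import cv2,numpy as np
t=cv2.imread("pics/top0.png");s=cv2.imread("pics/scene0.png")
T=[(172,190),(255,208),(328,200),(280,145)];S=[(348,148),(259,173),(187,217),(275,248)]
rows=[]
for im,L,sz in((t,T,[24,24,24,40]),(s,S,[24,24,24,50])):
    rows.append(np.hstack([cv2.resize(im[v-k:v+k,u-k:u+k],(200,200),interpolation=cv2.INTER_CUBIC) for (u,v),k in zip(L,sz)]))
cv2.imwrite("pics/crop1.png",np.vstack(rows))
E
```

```text
(no output)
```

View pics/crop1.png

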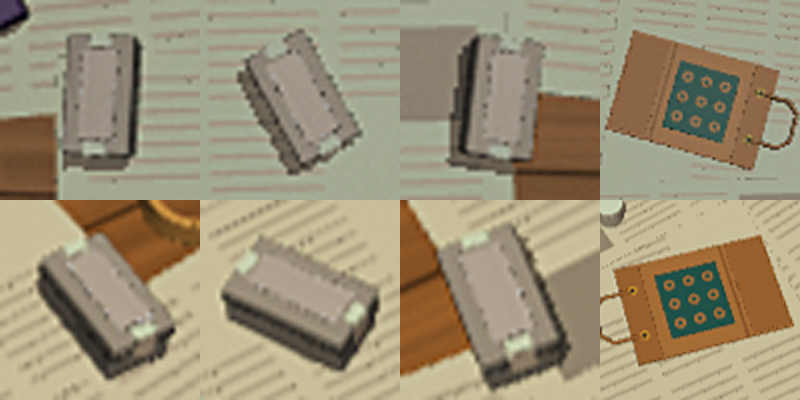

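The crops show each tin's pinkish lid panel, with white seals at both ends, close to its tile's centre. I'll segment the panels and triangulate them from the two views.

```bash
cat > h.py <<'E'
import cv2,numpy as np
from cell import ctrl
def ray(c,uv):
    d=c["R"].T@np.linalg.inv(c["mtx"])@np.array([uv[0],uv[1],1.]); return -c["R"].T@c["t"],d/np.linalg.norm(d)
def onz(c,uv,z):
    o,d=ray(c,uv); return o+d*(z-o[2])/d[2]
def tri(rs):
    A=sum(np.eye(3)-np.outer(d,d) for o,d in rs); b=sum((np.eye(3)-np.outer(d,d))@o for o,d in rs)
    return np.linalg.solve(A,b)
def px(c,X):
    p=c["mtx"]@(c["R"]@np.asarray(X,float)+c["t"]); return p[:2]/p[2]
def panel(im,uv,tol=22,r=None):
    u,v=map(int,np.round(uv)); col=np.median(im[v-1:v+2,u-1:u+2].reshape(-1,3),0)
    m=(np.abs(im.astype(float)-col).max(2)<tol).astype(np.uint8)
    n,l=cv2.connectedComponents(m,connectivity=4); k=l[v,u]
    c=max(cv2.findContours((l==k).astype(np.uint8),0,1)[0],key=cv2.contourArea)
    return c,(l==k).sum(),col
def yaw_of(c,box,z):
    P=np.array([onz(c,p,z)[:2] for p in box]); e=[P[1]-P[0],P[2]-P[1]]; L=[np.linalg.norm(x) for x in e]
    x=e[int(np.argmax(L))]; return np.arctan2(x[1],x[0])%np.pi, sorted(L), P.mean(0)
E
python3 - <<'E'
from h import *
T=[(170.5,189),(255.5,207.5),(329,199)];S=[(349.5,147),(260,171.5),(187.5,216)]
t=cv2.imread("pics/top0.png");s=cv2.imread("pics/scene0.png");ct=ctrl.calibration("top");cs=ctrl.calibration("scene")
for a,b in zip(T,S):
    r=[]
    for im,c,uv in((t,ct,a),(s,cs,b)):
        k,n,col=panel(im,uv,14); q=cv2.minAreaRect(k); box=cv2.boxPoints(q); r.append(ray(c,q[0])); print(n,col,np.round(q[0],1),[np.round(x,2) for x in yaw_of(c,box,44)])
    print("X",tri(r).round(1))
for a,b,n in(((290,197),(230,202),'pot'),((212,204),(300,147),'glue'),((278,146),(275,248),'bag')): print(n,tri([ray(ct,a),ray(cs,b)]).round())
bt=[(233+1,117),]; 
# bag corners from crops (tile origin, 2.5 / 2.0 scale)
B=[(240+x/2.5,105+y/2.5) for x,y in((32,30),(180,71),(154,170),(6,127))]
C=[(225+x/2,198+y/2) for x,y in((13,68),(163,35),(194,125),(38,166))]
print(np.array([onz(ct,p,4)[:2] for p in B]).round(), np.array([onz(cs,p,4)[:2] for p in C]).round())
print(np.mean([tri([ray(ct,p),ray(cs,q)]) for p,q in zip(B,[C[2],C[3],C[0],C[1]])],0))
E
```

```text
176 [131. 143. 153.] [170.9 188.4] [np.float64(3.12), array([31.5 , 72.71]), array([501.34, 283.82])]
162 [144. 161. 176.] [349.9 145.2] [np.float64(3.11), array([30.27, 77.08]), array([501.62, 280.78])]
X [500.9 283.4  41.3]
174 [138. 150. 161.] [254.9 206.7] [np.float64(0.52), array([29.2, 72.6]), array([445.36,  -6.46])]
184 [143. 161. 176.] [258.3 169.3] [np.float64(0.54), array([30.81, 76.76]), array([441.54,  -9.91])]
X [444.1  -8.5  46. ]
175 [137. 150. 160.] [328.6 199.5] [np.float64(3.01), array([32.04, 77.79]), array([ 476.47, -261.26])]
223 [142. 161. 174.] [185.3 214.4] [np.float64(3.03), array([29.42, 78.19]), array([ 475.85, -264.59])]
X [ 475.9 -263.1   41.8]
pot [ 484. -130.   13.]
glue [448. 136.  67.]
bag [670. -85.  -7.]
[[ 771.    8.]
 [ 717. -208.]
 [ 572. -172.]
 [ 628.   42.]] [[ 571. -170.]
 [ 630.   45.]
 [ 772.    6.]
 [ 719. -209.]]
[672.77815056 -82.04376713   3.57852397]
```

Two-view fixes: tin A (501,283), tin B (444,-8), tin C (476,-263), with lid tops at about 44 mm. The bag's middle is (672,-82,4). Moving above tin A.

Request:
carry_out(deltas=[0,0,0,-0.044,-0.024,0,-1,0,0,0,-0.044,-0.024,0,-1,0,0,0,-0.044,-0.024,0,-1,0,0,0,-0.044,-0.024,0,-1,0,0,0,-0.044,-0.024,0,-1,0,0,0,-0.044,-0.024,0,-1,0,0,0,-0.044,-0.024,0,-1,0,0,0,-0.042,-0.024,0,-1,0,0,-7.3,0,0,0,-1,0,0,-7.3,0,0,0,-1,0,0,-7.3,0,0,0,-1,0,0,0,0,0,0,-1])

```text
clock: 1.6
eef_pos: [501.3, 283.9, 230.9]
tool_rot: [-3.141, -0.001, 3.119]
force: [0.3, 0.1, -0.2]
width: 85.4
gripper_force: 0.0
```

```bash
cat >> h.py <<'E'
from scipy.spatial.transform import Rotation as Ro
def to(x,y,z,yaw):
    s=ctrl.read_state(); R=Ro.from_euler("xyz",s["tool_rot"]); W=Ro.from_euler("xyz",[np.pi,0,yaw])
    print("at",s["clock"],s["eef_pos"].round(1),s["tool_rot"].round(3),"width",round(s["width"],1),"gf",round(s["gripper_force"],1),"F",s["force"].round(1),"q7",s["qpos"].round(2))
    print("turn deg",np.degrees((R.inv()*W).as_rotvec()).round(1),"shift now-axes mm",R.inv().apply(np.array([x,y,z])-s["eef_pos"]).round(1),"final-axes",W.inv().apply(np.array([x,y,z])-s["eef_pos"]).round(1))
def look(X,name,tol=14):
    c=ctrl.calibration("wrist"); im=ctrl.get_image("wrist")[:,:,::-1]; cv2.imwrite(f"pics/{name}.png",im)
    p=px(c,X); print("expect",p.round())
    k,n,col=panel(im,p,tol); q=cv2.minAreaRect(k); y=yaw_of(c,cv2.boxPoints(q),X[2]); print("panel",n,np.round(q[0],1),"yaw",round(y[0],3),"size",np.round(y[1],1),"centre",onz(c,q[0],X[2]).round(1))
    return ray(c,q[0])
E
python3 - <<'E'
from h import *
to(501,283,120,3.12); look([501,283,44],"wA1")
E
```

```text
at 1.6 [501.3 283.9 230.9] [-3.141e+00 -1.000e-03  3.119e+00] width 85.4 gf 0.0 F [ 0.3  0.1 -0.2] q7 [-0.52  0.52 -0.06  1.73  0.04  0.89  0.95]
turn deg [-0.  -0.1 -0. ] shift now-axes mm [  0.2  -0.9 110.9] final-axes [  0.3  -0.9 110.9]
expect [255. 176.]
panel 1404 [255. 174.] yaw 3.084 size [29.3 75.4] centre [499.  282.8  44. ]
```

View pics/wA1.png

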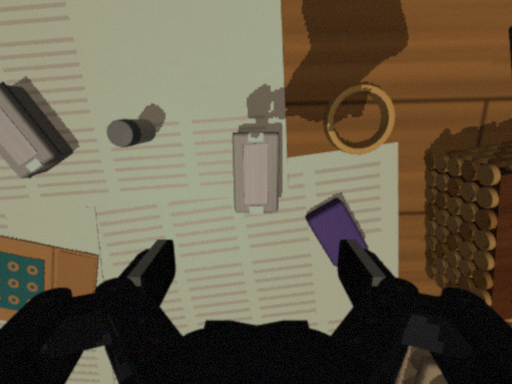

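Wrist view: tin A's panel centre is at (255,173), seals at (256,137) and (257,210), and the fingers' path is clear of the sponge at (337,230). I'll descend and check from the second height.

Request:
carry_out(deltas=[0,0,1,0.001,-0.001,0.028,-1,0,0,0,0,0,0.028,-1,0,0,0,0,0,0.028,-1,0,0,0,0,0,0.028,-1,0,0,0,0,0,0,-1])

```text
clock: 2.28
eef_pos: [498.9, 282.3, 117.4]
tool_rot: [-3.139, -0.004, 3.102]
force: [-0.8, -0.8, 0.6]
width: 85.7
gripper_force: 0.0
```

```bash
python3 - <<'E'
from h import *
to(500,283,6,3.10); r=look([500,283,44],"wA2",18)
c=ctrl.calibration("wrist"); o,d=r
# second ray from the first look (camera 112 mm higher, same place)
c1=dict(c); C=-c["R"].T@c["t"]+np.array([0,0,112.]); c1["t"]=-c["R"]@C
print(tri([r,ray(c1,(255,174))]).round(1))
E
```

```text
at 2.275 [498.9 282.3 117.4] [-3.139 -0.004  3.102] width 85.7 gf 0.0 F [-0.8 -0.8  0.6] q7 [-0.53  0.67 -0.05  1.83  0.05  0.64  0.92]
turn deg [-0.2 -0.2  0.1] shift now-axes mm [ -1.5   1.  111.4] final-axes [ -1.1   0.7 111.4]
expect [257. 206.]
panel 2523 [257.7 209.9] yaw 0.036 size [30.3 65. ] centre [503.9 283.6  44. ]
[488.3 283.3  89.8]
```

Request:
carry_out(deltas=[0,0,0,-0.002,0.001,0.03,-1,0,0,0,0,0,0.03,-1,0,0,0,0,0,0.03,-1,0,0,0,0,0,0.02,-1,0,0,0,0,0,0,-1,0,0,0,0,0,0,1,0,0,0,0,0,0,1,0,0,0,0,0,0,1,0,0,0,0,0,0,1,0,0,0,0,0,0,1,0,0,0,0,0,0,1])

```text
clock: 3.7
eef_pos: [503.5, 284.6, 10.9]
tool_rot: [3.14, 0.002, 3.103]
force: [0.1, -0.6, 4.8]
width: 55.5
gripper_force: 64.7
```

```bash
python3 - <<'E'
from h import *
to(500,283,6,3.10)
E
```

```text
at 3.7 [503.5 284.6  10.9] [3.140e+00 2.000e-03 3.103e+00] width 55.5 gf 64.7 F [ 0.1 -0.6  4.8] q7 [-0.54  0.84 -0.04  1.87  0.07  0.43  0.91]
turn deg [0.1 0.1 0.2] shift now-axes mm [ 3.5 -1.7  4.9] final-axes [ 3.5 -1.7  4.9]
```

Tin A is gripped (width 55.5, 65 N). Lifting it, then a stroke one way.

Request:
carry_out(deltas=[0,0,0,0,0,-0.02,1,0,0,0,0,0,-0.03,1,0,0,0,0,0,-0.03,1,0,0,0,0,0,-0.03,1,0,0,0,0,0,0,1,0,0,0,0,0,0,1,0,0,0,0.0625,0,0,1,0,0,0,0.0075,0,0,1,0,0,0,0,0,0,1,0,0,0,0,0,0,1,0,0,0,0,0,0,1])

```text
clock: 5.08
eef_pos: [433.8, 286.6, 119.1]
tool_rot: [3.141, 0.001, 3.102]
force: [0.4, 0.1, -3.1]
width: 55.2
gripper_force: 64.4
```

```bash
cat >> h.py <<'E'
def bal(n=6):
    F=[];T=[]
    for i in range(n):
        s=ctrl.read_state(); F.append(s["force"]);T.append(Ro.from_euler("xyz",s["tool_rot"]).inv().apply(s["torque"])); ctrl.get_image("top")
    print(s["clock"],s["eef_pos"].round(1),s["tool_rot"].round(3),s["width"].round(1) if hasattr(s["width"],"round") else s["width"],"F",np.mean(F,0).round(2),"Ttool mNm",(1e3*np.mean(T,0)).round(1),"sd",(1e3*np.std(T,0)).round(1),(1e3*np.array(T)[:,1]).round())
E
python3 -c "
from h import *
bal()"
```

```text
5.325 [432.9 286.7 119.3] [3.142 0.    3.103] 55.28449194168281 F [ 0.03 -0.   -3.12] Ttool mNm [-17.4 -40.3  -9.6] sd [40.  13.2 20.1] [-13. -42. -53. -41. -53. -39.]
```

Request:
carry_out(deltas=[0,0,0,-0.0625,0,0,1,0,0,0,-0.0075,0,0,1,0,0,0,0,0,0,1,0,0,0,0,0,0,1,0,0,0,0,0,0,1])

```text
clock: 6.0
eef_pos: [501.2, 284.5, 119.3]
tool_rot: [-3.141, -0.001, 3.105]
force: [-0.8, 0.5, -3.2]
width: 55.0
gripper_force: 64.7
```

```bash
python3 -c "
from h import *
bal()"
```

```text
6.25 [502.2 284.2 119.4] [ 3.142 -0.     3.104] 55.101403420809135 F [-0.11 -0.17 -2.8 ] Ttool mNm [ 19.6 -13.9  11.4] sd [15.2 19.5 23.3] [-41.   4.   1. -21.   9. -35.]
```

Request:
carry_out(deltas=[0,0,0,0.0625,0,0,1,0,0,0,0.0075,0,0,1,0,0,0,0,0,0,1,0,0,0,0,0,0,1,0,0,0,0,0,0,1])

```text
clock: 6.92
eef_pos: [433.9, 286.7, 119.4]
tool_rot: [3.141, 0.001, 3.102]
force: [-0.3, -0.1, -2.9]
width: 55.0
gripper_force: 64.8
```

```bash
python3 -c "
from h import *
bal()"
```

```text
7.175 [432.8 286.7 119.2] [3.142 0.    3.103] 55.355321512399506 F [ 0.08 -0.25 -2.45] Ttool mNm [  5.  -56.  -10.4] sd [30.7 21.3 34.1] [-71. -48. -39. -22. -83. -74.]
```

```bash
python3 -c "
from h import *
bal(14)"
```

```text
7.875 [432.6 286.8 119.3] [ 3.142 -0.     3.104] 55.157728479691 F [ 0.21 -0.16 -2.71] Ttool mNm [ -7.4 -26.3  -7.4] sd [33.7 28.9 24.6] [-69.  11.   5. -39. -16.  19. -52.   4. -43. -27. -28. -68.  -5. -60.]
```

Request:
carry_out(deltas=[0,0,0,-0.0625,0,0,1,0,0,0,-0.0075,0,0,1,0,0,0,0,0,0,1,0,0,0,0,0,0,1,0,0,0,0,0,0,1])

```text
clock: 8.55
eef_pos: [501.2, 284.5, 119.3]
tool_rot: [-3.141, -0.001, 3.105]
force: [-0.3, -0.3, -2.3]
width: 55.1
gripper_force: 64.9
```

```bash
python3 -c "
from h import *
bal(20)"
```

```text
9.5 [502.5 284.1 119.3] [ 3.142 -0.     3.103] 55.27851803958945 F [ 0.05  0.04 -3.02] Ttool mNm [ 3.6 27.9  0.4] sd [29.8 32.  29.8] [ 18.  12.   1.  74. -28. -10.  89.  74.  38.  27.  26.  58.  14.  35.
  48. -37.  16.  46.  13.  44.]
```

Swing so far is about 54 mNm, with 57 expected for the rattler. To rule out a bias from position, I'll check again with tilts at this one place.

Request:
carry_out(deltas=[0,-9,0,0,0,0,1,0,-9,0,0,0,0,1,0,-2,0,0,0,0,1,0,0,0,0,0,0,1,0,0,0,0,0,0,1,0,0,0,0,0,0,1,0,5,0,0,0,0,1,0,5,0,0,0,0,1,0,5,0,0,0,0,1,0,5,0,0,0,0,1,0,0,0,0,0,0,1,0,0,0,0,0,0,1])

```text
clock: 11.05
eef_pos: [504.5, 281.0, 118.5]
tool_rot: [-3.133, -0.028, 3.098]
force: [-0.5, 1.0, -2.7]
width: 55.1
gripper_force: 65.5
```

```bash
python3 -c "
from h import *
bal(20)"
```

```text
12.0 [504.9 281.4 118.7] [-3.133 -0.028  3.099] 55.264292890758085 F [-0.08 -0.   -2.49] Ttool mNm [-20.9 -37.1  -0.9] sd [31.6 25.3 31.4] [-90. -63. -36. -69. -43. -51. -36. -50. -53. -53.  -6. -64. -12. -11.
 -12. -40. -19. -16. -37.  18.]
```

Request:
carry_out(deltas=[0,9,0,0,0,0,1,0,9,0,0,0,0,1,0,2,0,0,0,0,1,0,0,0,0,0,0,1,0,0,0,0,0,0,1,0,0,0,0,0,0,1,0,-5,0,0,0,0,1,0,-5,0,0,0,0,1,0,-5,0,0,0,0,1,0,-5,0,0,0,0,1,0,0,0,0,0,0,1,0,0,0,0,0,0,1])

```text
clock: 13.55
eef_pos: [505.4, 281.6, 119.1]
tool_rot: [-3.133, -0.028, 3.099]
force: [-0.4, 0.2, -2.6]
width: 54.9
gripper_force: 65.5
```

```bash
python3 -c "
from h import *
bal(20)"
```

```text
14.5 [504.9 281.4 118.8] [-3.133 -0.028  3.099] 55.304755702058344 F [ 0.13  0.11 -2.72] Ttool mNm [-11.3 -22.3   0.7] sd [30.3 21.8 23.9] [-59. -29. -37. -55. -47.  13. -28. -46.   0.   1.   3. -33. -13.   1.
 -26. -38.  -8. -12.   8. -43.]
```

Those tilts were inconclusive: the sensor noise drifts, and they left a residual tilt. I'll level the tin again, use stronger strokes, and also read the wrist joint torques, which look much quieter.

```bash
cat >> h.py <<'E'
def bal2(n=4):
    Q=[];U=[];T=[]
    for i in range(n):
        s=ctrl.read_state(); U.append(s["tau"]);Q.append(s["qpos"]);T.append(Ro.from_euler("xyz",s["tool_rot"]).inv().apply(s["torque"])[1]); ctrl.get_image("top")
    print(s["clock"],s["eef_pos"].round(1),s["tool_rot"].round(4),"tau mNm",(1e3*np.mean(U,0)).round(1),"sd",(1e3*np.std(U,0)).round(1),"Ty",round(1e3*np.mean(T)),"q",np.mean(Q,0).round(4))
E
python3 -c "
from h import *
to(503,284,119,3.10);bal2()"
```

```text
at 14.55 [504.9 281.4 118.8] [-3.133 -0.028  3.099] width 55.7 gf 65.5 F [-0.6  0.3 -1.8] q7 [-0.39  0.69 -0.25  1.79  0.23  0.71  0.76]
turn deg [-0.5 -1.6 -0.1] shift now-axes mm [ 2.   2.5 -0.2] final-axes [ 2.   2.5 -0.2]
14.7 [504.9 281.4 118.8] [-3.1329 -0.0279  3.0988] tau mNm [-6.00000e-01 -5.53895e+04 -3.02740e+03 -1.46749e+04 -3.74000e+01
  1.36500e+02 -1.00000e-01] sd [2.7 1.9 0.8 0.2 0.1 0.  0. ] Ty -32 q [-0.3912  0.693  -0.2545  1.7929  0.2335  0.7134  0.7571]
```

Joint 6 torque is steady to 0.1 mNm, which is ideal. Levelling, then strokes.

Request:
carry_out(deltas=[-0.5,-1.6,0,0.002,0.0025,0,1,0,0,0,0,0,0,1,0,0,0,0.0625,0,0,1,0,0,0,0.0075,0,0,1,0,0,0,0,0,0,1,0,0,0,-0.0625,0,0,1,0,0,0,-0.0075,0,0,1,0,0,0,0,0,0,1,0,0,0,0,0,0,1,0,0,0,0,0,0,1])

```text
clock: 16.0
eef_pos: [502.0, 284.3, 118.8]
tool_rot: [-3.141, -0.001, 3.1]
force: [-0.2, 0.3, -2.5]
width: 55.5
gripper_force: 66.0
```

```bash
python3 -c "
from h import *
bal2(2)"
```

```text
16.05 [502.1 284.3 118.8] [-3.1414e+00 -6.0000e-04  3.1001e+00] tau mNm [ 1.67500e+02 -5.44768e+04 -2.73560e+03 -1.45252e+04  2.26000e+01
 -6.90000e+00 -7.00000e-01] sd [47.7 18.7 23.9 21.3  2.6  0.9  0.1] Ty 90 q [-0.407   0.6798 -0.2452  1.8231  0.2479  0.6693  0.7341]
```

Request:
carry_out(deltas=[0,0,0,-0.01,0,0,1,0,0,0,-0.02,0,0,1,0,0,0,-0.02,0,0,1,0,0,0,-0.02,0,0,1,0,0,0,0,0,0,1,0,0,0,0.0625,0,0,1,0,0,0,0.0075,0,0,1,0,0,0,0,0,0,1,0,0,0,0,0,0,1,0,0,0,0,0,0,1])

```text
clock: 17.35
eef_pos: [504.2, 283.8, 118.9]
tool_rot: [3.141, 0.001, 3.098]
force: [-0.2, -0.2, -3.0]
width: 55.4
gripper_force: 66.2
```

```bash
python3 -c "
from h import *
bal2(2)"
```

```text
17.4 [504.  283.8 118.7] [3.1414e+00 7.0000e-04 3.0978e+00] tau mNm [-1.11800e+02 -5.47696e+04 -2.86530e+03 -1.45125e+04 -1.09000e+01
  2.09000e+01  1.20000e+00] sd [39.6 18.6 20.3 20.   2.2  0.8  0.1] Ty -73 q [-0.405   0.6809 -0.2449  1.8204  0.249   0.6695  0.7334]
```

Not quite settled, so I'll reread now and repeat for the other end.

```bash
python3 -c "
from h import *
bal2(8)"
```

```text
17.8 [503.  284.  118.8] [-3.1416e+00 -1.0000e-04  3.0989e+00] tau mNm [ 2.45000e+01 -5.46165e+04 -2.81010e+03 -1.45130e+04 -7.30000e+00
  2.62000e+01  4.00000e-01] sd [19.2 46.8  5.5 21.   0.8  2.8  0.2] Ty -49 q [-0.4054  0.6806 -0.2454  1.8215  0.2489  0.6694  0.7333]
```

Request:
carry_out(deltas=[0,0,0,0.01,0,0,1,0,0,0,0.02,0,0,1,0,0,0,0.02,0,0,1,0,0,0,0.02,0,0,1,0,0,0,0,0,0,1,0,0,0,-0.0625,0,0,1,0,0,0,-0.0075,0,0,1,0,0,0,0,0,0,1,0,0,0,0,0,0,1,0,0,0,0,0,0,1,0,0,0,0,0,0,1,0,0,0,0,0,0,1])

```text
clock: 19.35
eef_pos: [502.7, 284.1, 118.9]
tool_rot: [-3.142, -0.0, 3.099]
force: [-0.7, 0.0, -3.5]
width: 55.2
gripper_force: 66.5
```

```bash
python3 -c "
from h import *
bal2(8)"
```

```text
19.7 [503.  284.  118.8] [-3.1416 -0.      3.0989] tau mNm [-3.52000e+01 -5.46584e+04 -2.84230e+03 -1.45103e+04  1.67000e+01
 -1.24000e+01 -2.00000e-01] sd [11.8  9.5  7.  11.4  1.   1.   0.1] Ty 14 q [-0.4051  0.6803 -0.2467  1.8221  0.2501  0.6696  0.7322]
```

Confirmed: with the same settled pose, joint 6 reads +26 mNm with the die at one end and -12 at the other, and joint 5 shifts by 24. Tin A rattles, so the other two can stay put. Carrying it to the bag.

Request:
carry_out(deltas=[0,0,0,-0.008,-0.015,0,1,0,0,0,-0.016,-0.031,0,1,0,0,0,-0.018,-0.035,0.001,1,0,0,0,-0.018,-0.035,0,1,0,0,0,-0.018,-0.035,0.001,1,0,0,0,-0.018,-0.035,0,1,0,0,0,-0.018,-0.035,0.001,1,0,0,0,-0.018,-0.035,0,1,0,0,0,-0.018,-0.035,0.001,1,0,0,0,-0.016,-0.031,0,1,0,0,0,-0.012,-0.024,0,1,0,0,0,-0.006,-0.012,0,1])

```text
clock: 21.25
eef_pos: [671.4, -85.6, 114.4]
tool_rot: [-3.14, -0.001, 3.095]
force: [0.6, 0.3, -2.4]
width: 55.0
gripper_force: 66.5
```

Request:
carry_out(deltas=[0,0,0,0,0,0,1,0,0,0,0,0,0,1,0,0,0,0,0,0,1,0,0,0,0,0,0,1,0,0,0,0,0,0,1,0,0,0,0,0,0,1])

```text
clock: 22.0
eef_pos: [671.5, -81.4, 114.8]
tool_rot: [-3.141, -0.0, 3.099]
force: [-0.7, 0.8, -3.3]
width: 55.0
gripper_force: 66.5
```

```bash
python3 - <<'E'
from h import *
to(672.5,-82,115,3.10)
a=ctrl.get_image("scene");b=ctrl.get_image("top")
cv2.imwrite("pics/end.png",np.hstack([cv2.resize(a[:,:,::-1][120:320,140:400],(520,400)),cv2.resize(b[:,:,::-1][80:220,200:340],(280,280))[:280]if 0 else cv2.resize(b[:,:,::-1][60:260,210:350],(280,400))]))
E
```

```text
at 22.0 [671.5 -81.4 114.8] [-3.141 -0.     3.099] width 55.0 gf 66.5 F [-0.7  0.8 -3.3] q7 [ 0.25  0.81 -0.3   1.53  0.29  0.85  1.37]
turn deg [-0. -0. -0.] shift now-axes mm [-1.  -0.5 -0.2] final-axes [-1.  -0.5 -0.2]
```

View pics/end.png

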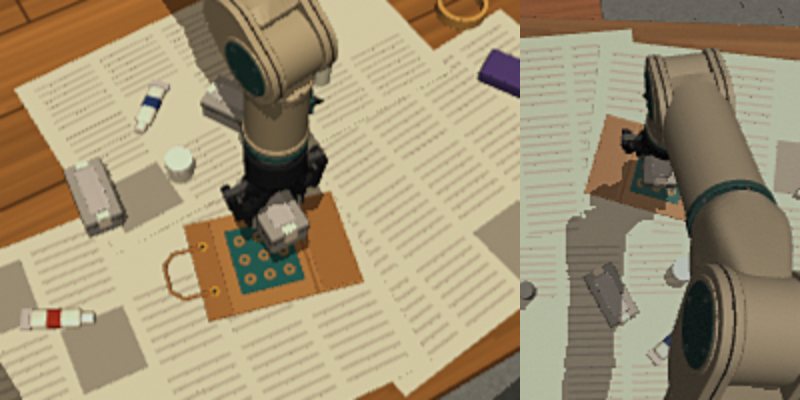

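The picture shows the tin level in the gripper over the bag (scene crop at about (283,222)). The other tins, the pot and the tubes are where they stood. Handing in.

```bash
python3 -c "
from cell import ctrl
print(ctrl.finish_job())"
```

```text
the job is handed in; nothing more can be done
None
```

Job handed in at about 22 s: tin_a was the first tin I shook and it rattled, so tin_b and tin_c were left untouched, and the arm is holding tin_a still and level about 10 cm above the middle of the paper bag.

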